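Tighten the row clamp on a row of paperbacks

ROBOT

A 6-joint arm with a two-finger parallel gripper is mounted at the origin on the work surface. World frame = base frame: x ahead of the robot, y to its left, z up, the work surface at z = 0. Lengths are in mm, angles in rad, forces in N, time in s.
With the tool pointing down it reaches from about 425 to 950 mm from the base axis. Payload 3.5 kg.
Tool frame: the origin (TCP) lies between the finger pads; the fingertips stand 14 mm ahead of it and the grasp point (between the pads) lies 5 mm behind it; y points along the fingers, x is the direction in which the jaws open and shut, and the axes are right-handed (so a half turn about y gives the same grasp; the last joint's range is limited). The gripper opens to 85 mm and grips with 20 to 120 N. Pads are 22 mm wide; open, the fingers measure 114 mm over their backs; the gripper's body (76 mm by 85 mm) begins 54 mm behind the grasp point. The pads swing forward as they close: fully open they stand 13 mm farther back than shut.
Start: joints at [1.165, 0.286, 1.577, -0, 1.279, -0.15], TCP at [170.752, 653.032, 245.325] pointing down, gripper open.
Joint ranges: [-2.77, 2.77], [-0.9, 2.22], [0.21, 2.48], [-1.53, 4.67], [0.24, 2.81], [-2.84, 2.84]. Speed limits (rad/s): [2.79, 2.79, 3.14, 3.14, 3.14, 3.14].

INTERFACE

Orientations are given as a 3x3 rotation matrix whose columns are the frame's x, y, z axes.
In Python, from workcell import r, imaging gives the robot as it stands. The module is installed in compiled form; this text tells all that it offers.
- The arm moves only by the shell command python3 -m handwheel 'ROWS' [OPENING]. ROWS is text: rows parted by semicolons, each of 6 numbers parted by spaces: the shift along the tool's x, y, z in m, then the turn, a rotation vector about the tool's x, y, z in rad. A call has 1 to 8 rows; each row shifts and turns the commanded pose from where the row before left it, along the tool's axes as they then stand; what a row does not reach is not made up. A row lasts 1/10 s, in which the tool goes at most 50 mm and 8.59 degrees, less where a joint would pass 70% of its speed; a pose out of reach is approached as far as the arm can. A call is refused whole if a number of a shift passes 0.05 or a number of a turn 0.15, either way. A call with a gripper value outside its range is refused whole. OPENING is the finger opening in m, from 0 to 0.0854, set as the call begins (- or left out, the last holds). The fingers move at their own pace and stop on an object; the grip force is fixed at half the most. Time passes only in rows, so rows that do not move let the fingers close. It gives the time, the measured TCP pose, the force and the opening at its end, in the units of the state.
- r.get_obs(): the state, without advancing time (a new reading comes with each control period).
- imaging.snapshot(name): name is "side" or "top" or "wrist"; returns a dict with "img" (384x512x3 uint8, red, green, blue), "fx", "fy", "cx", "cy" (pixels), "xyz" and "orientation" of the camera in the world. Camera axes: x right, y up, looking along -z (the intrinsics and any distortion apply to the point x, -y, -z); pixel columns grow to the right and rows downward; lengths in mm; the calibration is good to about 2 mm. A picture is of the moment at which its call begins. There is no depth.
- r.finish_job(): hands the job in, once; it reports no verdict.
The state is a dict: "time": time; "joint_pos": joint angles; "qd": joint speeds; "joint_efforts": joint torques, N m; "tcp_pos": TCP position; "tool_rot": TCP orientation; "wrist_force": force on the tool from outside, world axes, zero at the start; "moment": the same for the moment, N m; "gripper_width": finger opening in mm.
Only numpy, scipy, OpenCV 4.12 (cv2) and the standard library are available. Lean on these libraries where they do the work, as an engineer would, in place of code of your own. Each camera call takes 0.05 s, during which the arm holds its last target.

TASK

Tighten the row clamp on the bench: turn the hexagonal sleeve in the middle of its tie rod, regrasping as needed, so that both bookends draw in together and grip the three books, until the sprung pads at both ends are pressed in about half their travel; never run a pad up against its stop. Move the bookends only by turning the sleeve, do not push on the books, and leave the other things on the bench and board where they are; the books must still stand upright, and the sleeve must be let go at the end.

Things in the scene. Friction and masses are not known exactly. Their poses are not given: they have to be found in the camera images.
- rack: row clamp: plywood board 300 (x) x 380 (y) x 18 mm, fixed, with two sliding bookends, a tie rod and three books. Origin: centre of its underside; x away from the robot, y along the tie rod (left), z up. Tie rod axis at rack x = -100, z = 140 mm; books fill about x -35 to +145, up to z = 133 mm. 10 mm guide rails along y at z = 30, x = -46 and +146 mm
- sleeve (a joint): turn of the turnbuckle sleeve, rad, 0 to 4.6; starts at 0 to 0.9. Grows as it tightens: its top moves towards the robot (rack -x). Each 6.28 rad draws each bookend in 24 mm. Stays where left (friction 0.14 N m; pads at half travel add 0.08). At 0 two flats stand upright, facing rack +x and -x; at a they lean by a, top to the robot; flats repeat every 60 degrees. It needs 110 to 180 degrees: several grasps
- sleeve_mid (a point): middle of the sleeve, on its axis: rack (-100, 0, 140) mm. The sleeve is a hexagonal steel bar, 24 mm across flats, 80 mm long (along rack y); beyond its ends 10 mm threaded rods run 40 mm to the bookends' arms. The point turns with the sleeve
- end_l: left bookend (rack +y): dark steel plate 10 mm thick, 92 mm tall, with an arm forward to the tie rod, up to z = 158 mm. Inner face at rack y = +80.5 mm when the sleeve is at 0; slides inward with the sleeve. Its origin lies 80.5 mm inward of that face (at the rack's origin when the sleeve is at 0)
- end_r: right bookend (at rack -y), mirror image of the left one
- pad_l (a joint): how far the left sprung pad is pressed into its bookend, m: 0 free, 0.010 at its stop; 2 N per mm. The pad is a cork-coloured plate 130 x 80 x 8 mm, 11 mm off the bookend's inner face when free; its two 8 mm steel pins stick out 24 mm beyond the bookend's outer face when free, farther as it is pressed
- pad_r (a joint): the same for the right pad
- pad_l_face (a point): centre of the left pad's inner face; at rack (55, 61.5, 65) mm when the sleeve is at 0 and the pad free
- pad_r_face (a point): centre of the right pad's inner face; at rack (55, -61.5, 65) mm when the sleeve is at 0 and the pad free
- book0: left book of the row, loose, standing spine up on the board: 36 mm thick (its y), 170 mm long (x), 112 mm tall, about 0.16 kg. Origin: centre of its underside. The three together are 110 mm thick
- book1: middle book of the row, loose, standing spine up on the board: 40 mm thick (its y), 170 mm long (x), 108 mm tall, about 0.16 kg. Origin: centre of its underside. The three together are 110 mm thick
- book2: right book of the row, loose, standing spine up on the board: 34 mm thick (its y), 170 mm long (x), 115 mm tall, about 0.16 kg. Origin: centre of its underside. The three together are 110 mm thick
- paste: bystander: small glass jar, 36 mm across, 45 mm tall, standing on the board's front left corner
- eraser: bystander: dark rubber block 24 x 50 x 14 mm on the board's front right corner
- mug: bystander: white mug, 80 mm across, 90 mm tall
- brush: bystander: hand brush about 200 mm long, lying
- tape: bystander: roll of brown tape, 90 mm across, 24 mm high, lying
- bookend: bystander: loose L-shaped sheet steel bookend, 110 mm long, 140 mm tall
- book_flat: bystander: book 130 x 200 x 32 mm, lying flat
Things that resemble listed ones, but are neither listed nor needed, are in the scene too. What is shaped like the book2 but red is not meant.

How it is judged:
By the outcome, as a careful person would: the job done as asked, in the order asked, and still so for the second after the job is handed in, with the robot touching nothing.
It also fails if it takes over 72 s, if anything falls off the work surface, if the arm or the gripper's body presses on something with over 40 N, if the wrist force passes 120 N, or if a joint passes its speed limit or range.

## Working session

There is one attempt and no reset: what is moved stays moved. The work goes in short steps, Python scripts to look and compute and a shell command to move; the robot and the scene stay as the last step left them, time stands still between calls to the robot, and variables do not carry over. Pictures are saved under pics/ and viewed, and the job is handed in when it is done.

```bash
mkdir -p pics; cat > h.py <<'E'
import numpy as np, cv2
from workcell import r, imaging
def snap(n,f):
    s=imaging.snapshot(n); cv2.imwrite('pics/'+f,cv2.cvtColor(s['img'],cv2.COLOR_RGB2BGR)); np.save('pics/'+f[:-4]+'.npy',s,allow_pickle=True); return s
def load(f): return np.load('pics/'+f+'.npy',allow_pickle=True).item()
def ray(s,u,v):
    R=np.array(s['orientation']);d=np.array([(u-s['cx'])/s['fx'],-(v-s['cy'])/s['fy'],-1.]);return np.array(s['xyz']),R@d
def onz(s,u,v,z):
    o,d=ray(s,u,v);return o+d*(z-o[2])/d[2]
def proj(s,p):
    R=np.array(s['orientation']);c=R.T@(np.array(p)-np.array(s['xyz']));return s['cx']+s['fx']*c[0]/-c[2],s['cy']-s['fy']*c[1]/-c[2]
def tri(s1,p1,s2,p2):
    o1,d1=ray(s1,*p1);o2,d2=ray(s2,*p2);t=np.linalg.lstsq(np.c_[d1,-d2],o2-o1,rcond=None)[0]
    a=o1+d1*t[0];b=o2+d2*t[1];return (a+b)/2,np.linalg.norm(a-b)
E
python3 - <<'E'
from h import *
np.set_printoptions(precision=4,suppress=True)
for n in['side','top','wrist']:
    s=snap(n,n+'0.png');print(n,{k:v for k,v in s.items() if k not in('img',)})
print(r.get_obs())
E
```

```text
side {'fx': 401.76621173640666, 'fy': 401.76621173640666, 'cx': 246.59573682322159, 'cy': 195.18138812872934, 'xyz': array([ 412.3174, -703.5835, 1029.8122]), 'orientation': array([[ 0.9835,  0.147 , -0.1051],
       [-0.1805,  0.7742, -0.6067],
       [-0.0079,  0.6157,  0.788 ]])}
top {'fx': 462.23990590990337, 'fy': 462.23990590990337, 'cx': 252.74910634129793, 'cy': 190.9708438418167, 'xyz': array([ 324.6509,  -14.5109, 1407.5443]), 'orientation': array([[-0.0277,  0.9873, -0.1564],
       [-0.9991, -0.0322, -0.0259],
       [-0.0306,  0.1556,  0.9874]])}
wrist {'fx': 290.3221435533023, 'fy': 290.3221435533023, 'cx': 253.13378891793096, 'cy': 190.4041701638253, 'xyz': array([103.2476, 670.8716, 372.7082]), 'orientation': array([[ 0.2526, -0.9317, -0.261 ],
       [ 0.9676,  0.2425,  0.0704],
       [-0.0023, -0.2703,  0.9628]])}
{'time': 0.15, 'joint_pos': array([ 1.165 ,  0.287 ,  1.5778,  0.    ,  1.2786, -0.15  ]), 'qd': array([-0.0005, -0.0017, -0.0047,  0.0005,  0.0004, -0.0003]), 'joint_efforts': array([  0.0006, -40.6604, -29.3141,  -0.0001,   0.004 ,   0.    ]), 'tcp_pos': array([170.5515, 652.5928, 244.2257]), 'tool_rot': array([[ 0.253 , -0.0008, -0.9675],
       [ 0.9675, -0.0017,  0.253 ],
       [-0.0019, -1.    ,  0.0003]]), 'wrist_force': array([ 0.5364,  0.5424, -0.5476]), 'moment': array([-0.0045,  0.0065, -0.0025]), 'gripper_width': 85.2388292255304}
```

```bash
python3 -c "
import cv2
for n in['side','top']:
    i=cv2.imread(f'pics/{n}0.png');cv2.imwrite(f'pics/{n}0b.png',cv2.resize(i,(768,576),interpolation=cv2.INTER_CUBIC))"
```

```text
(no output)
```

View pics/side0b.png

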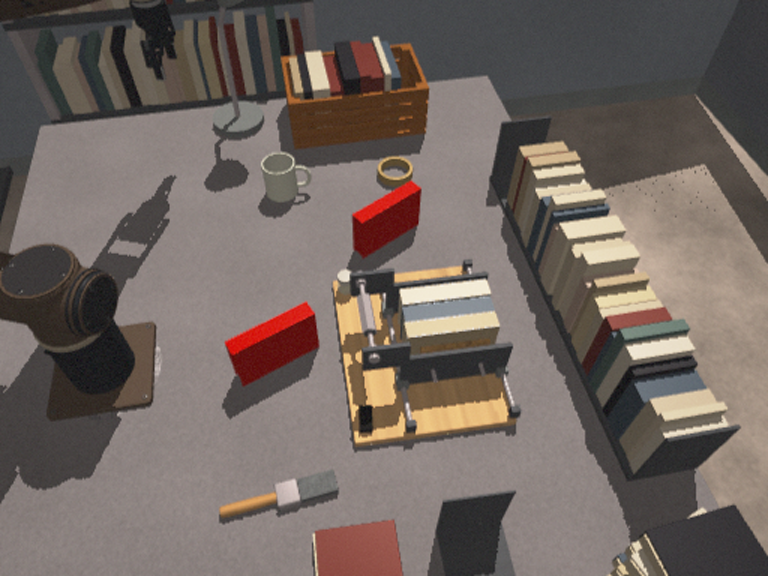

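View pics/top0b.png

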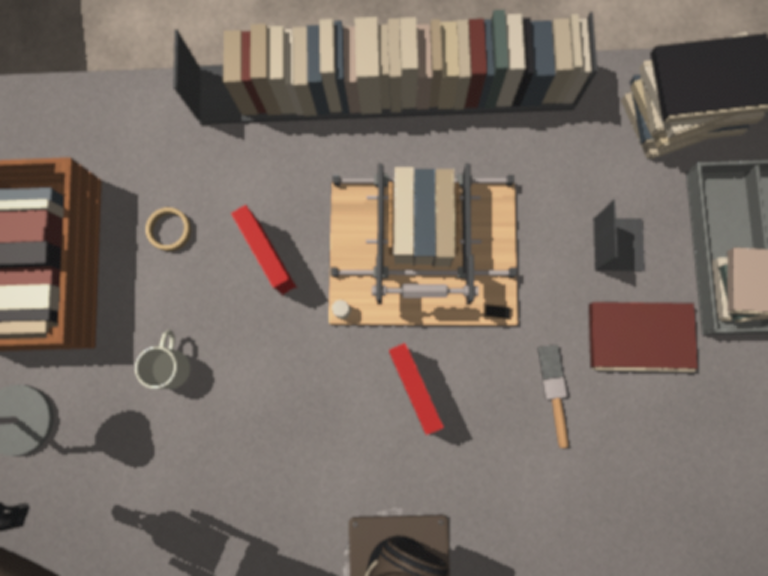

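View pics/wrist0.png

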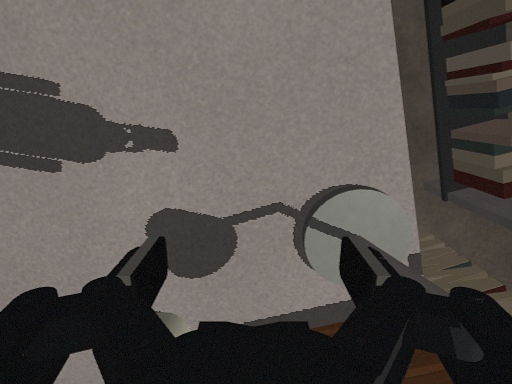

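Side view: the clamp is at about (430,350) in the enlarged image, with the sleeve at (366,310). Top view: the sleeve is at (425,291), the board spans (330–519, 178–327), and two red decoy books stand at (263,250) and (416,390). Nothing else looks like the sleeve, except the rods and guide rails at (425,272).

```bash
python3 - <<'E'
from h import *
np.set_printoptions(precision=2,suppress=True)
s=load('top0');im=cv2.cvtColor(s['img'],cv2.COLOR_RGB2HSV)
m=((im[...,0]>8)&(im[...,0]<25)&(im[...,1]>90)&(im[...,2]>60)).astype(np.uint8)
m[:110]=0;m[220:]=0;m[:,:215]=0;m[:,350:]=0
p=np.argwhere(m>0)[:,::-1].astype(np.float32)
P=np.array([onz(s,u,v,18) for u,v in p])
rect=cv2.minAreaRect(P[:,:2].astype(np.float32));print(rect);print(cv2.boxPoints(rect))
g=s['img'][105:225,210:355];cv2.imwrite('pics/topc.png',cv2.cvtColor(cv2.resize(g,None,fx=5,fy=5,interpolation=cv2.INTER_CUBIC),cv2.COLOR_RGB2BGR))
s=load('side0');g=s['img'][170:300,215:350];cv2.imwrite('pics/sidec.png',cv2.cvtColor(cv2.resize(g,None,fx=4.5,fy=4.5,interpolation=cv2.INTER_CUBIC),cv2.COLOR_RGB2BGR))
E
```

```text
((613.2509155273438, -68.39471435546875), (378.3478088378906, 297.81951904296875), 87.67102813720703)
[[ 456.78 -251.36]
 [ 754.35 -263.46]
 [ 769.73  114.57]
 [ 472.15  126.67]]
```

View pics/topc.png

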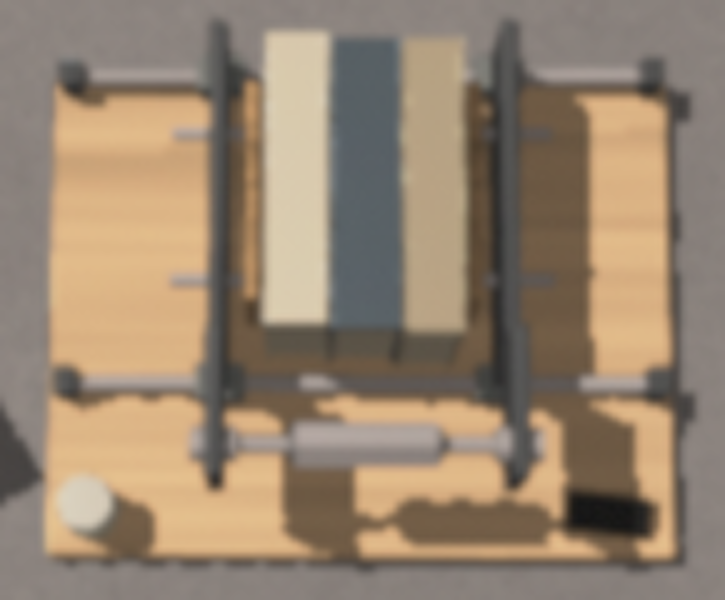

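View pics/sidec.png

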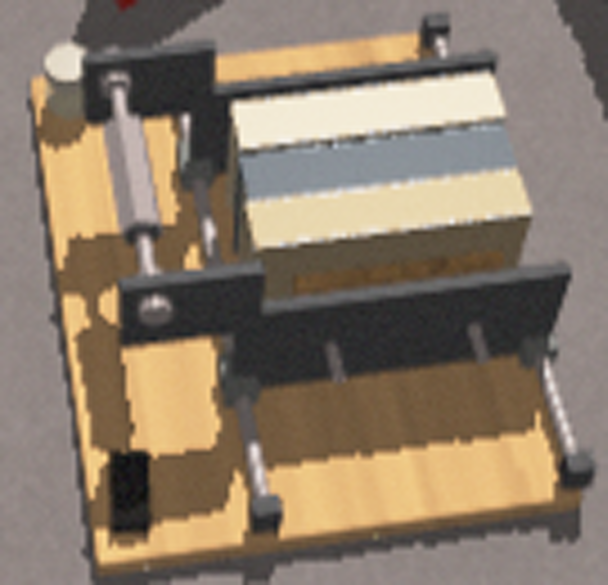

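Rack centre comes out at about (613,-68), yaw -2.3°, which puts sleeve_mid at about (513,-64,140). The sleeve is the light hexagonal bar between the threaded rods, at about (365,440) in the top crop and (130,170) in the side crop. The guide rails at (430,385) in the top crop are thinner and lower, so they are ruled out. I'll swing over there now.

```bash
R='-0.008 0 -0.048 0 0.085 0'; true; python3 -m handwheel '-0.008 0 -0.048 0 0.085 0; -0.008 0 -0.048 0 0.085 0; -0.008 0 -0.048 0 0.085 0; -0.008 0 -0.048 0 0.085 0; -0.008 0 -0.048 0 0.085 0; -0.008 0 -0.048 0 0.085 0; -0.008 0 -0.048 0 0.085 0; -0.008 0 -0.048 0 0.085 0'
python3 -m handwheel '-0.008 0 -0.048 0 0.085 0; -0.008 0 -0.048 0 0.085 0; -0.008 0 -0.048 0 0.085 0; -0.008 0 -0.048 0 0.085 0; -0.008 0 -0.048 0 0.085 0; -0.008 0 -0.048 0 0.085 0; -0.008 0 -0.048 0 0.085 0; -0.008 0 -0.048 0 0.085 0'
cat > st.py <<'E'
from h import *
np.set_printoptions(precision=3,suppress=True)
o=r.get_obs();T=o['tool_rot'];p=o['tcp_pos']
yaw=np.deg2rad(-2.33)
import os,json
C=json.load(open('c.json')) if os.path.exists('c.json') else [513.3,-64.3,140]
Rr=np.array([[np.cos(yaw),-np.sin(yaw),0],[np.sin(yaw),np.cos(yaw),0],[0,0,1]])
G=p-5*T[:,1]
L=Rr.T@T
print('t',o['time'],'tcp',p,'F',o['wrist_force'],'M',o['moment'],'w',o['gripper_width'])
print('q',o['joint_pos'])
print('grasp err (axis-G) in tool axes mm',T.T@(np.array(C)-G))
# phi: lean of gripper (body toward robot +): body dir=-tool y
print('phi deg',np.rad2deg(np.arctan2(L[0,1],-L[2,1])),'tool z dot rack y',L[1,2],'zvec rack',L[:,2])
E
python3 st.py
```

```text
time: 0.95
tcp_pos: [459.4, 399.9, 244.9]
tool_rot: [[0.807, -0.0, -0.59], [0.59, -0.0, 0.807], [-0.0, -1.0, -0.0]]
wrist_force: [0.9, -0.3, 0.0]
gripper_width: 85.5
time: 1.75
tcp_pos: [523.5, 23.4, 245.1]
tool_rot: [[0.999, -0.0, 0.048], [-0.048, -0.0, 0.999], [-0.0, -1.0, -0.0]]
wrist_force: [0.6, 0.2, 0.5]
gripper_width: 85.3
t 1.75 tcp [523.509  23.371 245.121] F [0.595 0.159 0.521] M [ 0.003 -0.034 -0.001] w 85.32873384928318
q [-0.149 -0.049  1.945 -0.     1.246 -0.101]
grasp err (axis-G) in tool axes mm [ -5.946 110.127 -88.056]
phi deg -0.0006049539557234776 tool z dot rack y 0.9999693363036404 zvec rack [ 0.008  1.    -0.   ]
```

```bash
python3 -m handwheel '-0.003 0 -0.044 0 -0.008 0; -0.003 0 -0.044 0 0 0; 0 0 0 0 0 0' 0.06
python3 st.py; python3 - <<'E'
from h import *
s=snap('wrist','w1.png')
print(s['xyz'])
for y in(-40,40):
  for x in(-12,12): print(proj(s,[513.3+x+.04*y,-64.3+y-0.04*x,140]))
E
```

```text
time: 2.05
tcp_pos: [513.6, -66.7, 245.2]
tool_rot: [[0.999, -0.0, 0.043], [-0.043, -0.001, 0.999], [-0.0, -1.0, -0.001]]
wrist_force: [1.0, 0.5, 1.2]
gripper_width: 60.1
t 2.05 tcp [513.586 -66.655 245.173] F [0.985 0.496 1.194] M [ 0.066  0.008 -0.016] w 60.125504999261686
q [-0.324 -0.063  1.959 -0.002  1.246 -0.281]
grasp err (axis-G) in tool axes mm [ -0.356 110.169   2.495]
phi deg -0.017176806803300682 tool z dot rack y 0.999995711408034 zvec rack [ 0.003  1.    -0.001]
[515.44553769   2.71233884 373.69006215]
(np.float64(240.3709281761094), np.float64(235.57109242043418))
(np.float64(267.82465821759774), np.float64(235.50118930329614))
(np.float64(238.89537322869785), np.float64(143.48985601860846))
(np.float64(268.9231508844115), np.float64(143.40578760480972))
```

View pics/w1.png

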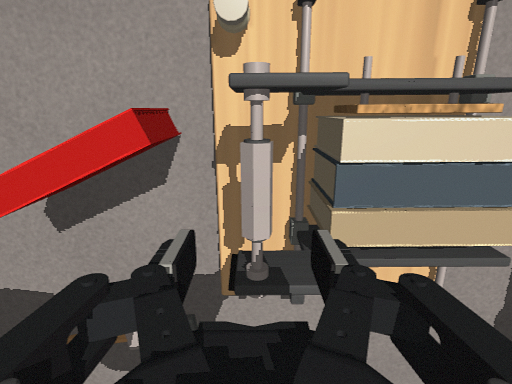

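The wrist view shows the sleeve spanning (242–272, 138–241), about 2 px right of the prediction. I'll crop in for the facets.

```bash
python3 - <<'E'
from h import *
s=load('w1');g=s['img'][125:255,210:310];cv2.imwrite('pics/w1c.png',cv2.cvtColor(cv2.resize(g,None,fx=4.5,fy=4.5,interpolation=cv2.INTER_NEAREST),cv2.COLOR_RGB2BGR))
for v in(165,185,205): print(v,s['img'][v,234:280].sum(1)//3)
E
```

```text
165 [ 89  86 142 197 190 186 167 127 129 132 131 129 130 130 131 130 131 132
 137 164 176 175 174 176 177 176 175 174 175 176 175 176 173 175 178 166
 129 105 130 167 176 177 177 177 178 178]
185 [ 88  88  90  87  90  87  97 126 128 127 129 130 131 128 127 130 130 126
 132 155 177 176 175 174 175 176 173 175 176 175 177 174 174 175 176 160
 115 102 138 177 176 176 176 177 176 178]
205 [ 91  86  91  90  88  85  86 109 131 129 129 130 128 130 128 129 130 128
 125 147 176 174 174 173 175 175 175 174 173 173 173 174 173 173 177 159
 112 108 146 179 175 175 178 175 178 177]
```

View pics/w1c.png

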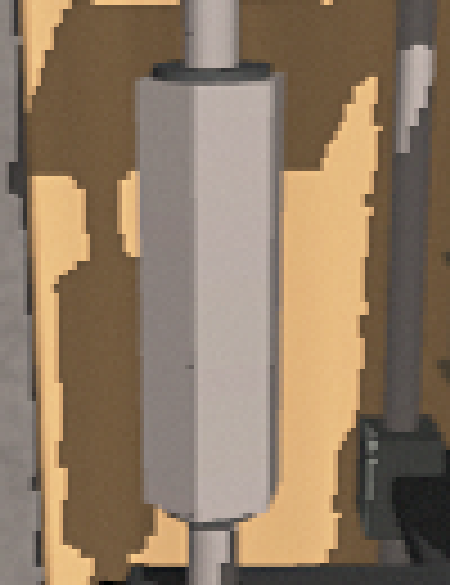

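Facet edges at row 185 are at columns 240.4, 252.9 (ridge), 269.5 and 272, so the sleeve leans about 13° and its axis is about 1.5 mm further in x. Plan: first grasp at +13°, turn to about 33°, then regrasp at -27° and repeat. I'll tilt and descend now.

```bash
echo '[514.6,-64.3,140]' > c.json; python3 -m handwheel '0 0 0.002 0 0 -0.114; 0 0 0 0 0 -0.114; 0 0 0 0 0 0'; python3 st.py
```

```text
time: 2.4
tcp_pos: [512.4, -58.6, 244.0]
tool_rot: [[0.974, 0.224, 0.036], [-0.035, -0.007, 0.999], [0.224, -0.975, 0.001]]
wrist_force: [0.1, 0.4, -0.5]
gripper_width: 60.2
t 2.4 tcp [512.369 -58.575 244.027] F [ 0.093  0.362 -0.544] M [0.023 0.096 0.033] w 60.16082074021224
q [-0.343 -0.191  2.086  0.08   1.033 -0.341]
grasp err (axis-G) in tool axes mm [-20.934 106.92   -5.782]
phi deg 12.947504444476403 tool z dot rack y 0.9999879234113354 zvec rack [-0.005  1.     0.001]
```

```bash
python3 -m handwheel '-0.021 0.01 -0.006 0 0 0; 0 0.04 0 0 0 0; 0 0 0 0 0 0'; python3 st.py
```

```text
time: 2.7
tcp_pos: [502.4, -64.2, 186.9]
tool_rot: [[0.976, 0.215, 0.036], [-0.036, -0.004, 0.999], [0.215, -0.977, 0.004]]
wrist_force: [-0.8, 0.1, -0.3]
gripper_width: 60.2
t 2.7 tcp [502.38  -64.155 186.909] F [-0.781  0.081 -0.273] M [ 0.013  0.14  -0.01 ] w 60.19640692551575
q [-0.362 -0.147  2.156  0.09   0.929 -0.372]
grasp err (axis-G) in tool axes mm [ 1.835 53.44   0.128]
phi deg 12.427620136137794 tool z dot rack y 0.9999820472646866 zvec rack [-0.005  1.     0.004]
```

```bash
python3 -m handwheel '0.002 0.027 0 0 0 0; 0 0.026 0 0 0 -0.008; 0 0 0 0 0 0'; python3 st.py;  python3 - <<'E'
from h import *
s=snap('wrist','w2.png')
E
```

```text
time: 3.0
tcp_pos: [517.6, -65.2, 138.0]
tool_rot: [[0.973, 0.226, 0.036], [-0.035, -0.006, 0.999], [0.226, -0.974, 0.002]]
wrist_force: [-0.5, 0.5, -0.2]
gripper_width: 60.5
t 3.0 tcp [517.56  -65.168 138.044] F [-0.54   0.515 -0.213] M [-0.056  0.111  0.035] w 60.45619668745784
q [-0.354 -0.046  2.164  0.101  0.809 -0.38 ]
grasp err (axis-G) in tool axes mm [-2.469  2.42   0.767]
phi deg 13.086465915562902 tool z dot rack y 0.9999842829244739 zvec rack [-0.005  1.     0.002]
```

View pics/w2.png

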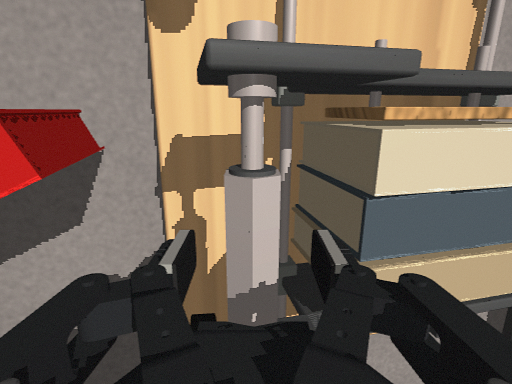

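The sleeve at columns 225–279 sits centred between the pads, with its ridge at about column 254 facing the gripper, so the angle is right. Closing.

```bash
python3 -m handwheel '-0.001 0.002 0 0 0 0; 0 0 0 0 0 0; 0 0 0 0 0 0; 0 0 0 0 0 0; 0 0 0 0 0 0' 0.0; python3 st.py
```

```text
time: 3.55
tcp_pos: [516.6, -66.4, 139.6]
tool_rot: [[0.973, 0.228, 0.035], [-0.034, -0.008, 0.999], [0.228, -0.974, -0.0]]
wrist_force: [-9.8, -0.2, 7.1]
gripper_width: 23.1
t 3.55 tcp [516.588 -66.42  139.609] F [-9.787 -0.17   7.087] M [-0.07   1.475 -0.023] w 23.0729415031112
q [-0.356 -0.052  2.167  0.099  0.81  -0.381]
grasp err (axis-G) in tool axes mm [-1.918  4.148  2.048]
phi deg 13.204059084582344 tool z dot rack y 0.999986072738949 zvec rack [-0.005  1.    -0.   ]
```

```bash
echo '[516.5,-64.3,140]' > c.json;python3 -m handwheel '-0.0005 0 0 0 0 -0.06; 0 0 0 0 0 -0.06; 0 0 0 0 0 0'; python3 st.py
```

```text
time: 3.85
tcp_pos: [516.6, -66.4, 139.6]
tool_rot: [[0.937, 0.348, 0.036], [-0.034, -0.013, 0.999], [0.348, -0.937, -0.0]]
wrist_force: [-6.9, -0.1, 5.0]
gripper_width: 22.9
t 3.85 tcp [516.611 -66.446 139.627] F [-6.898 -0.085  4.992] M [0.054 0.921 0.072] w 22.94980805990284
q [-0.377 -0.107  2.235  0.184  0.684 -0.464]
grasp err (axis-G) in tool axes mm [-0.047  4.584  2.14 ]
phi deg 20.37127664835679 tool z dot rack y 0.9999900448736054 zvec rack [-0.004  1.    -0.   ]
```

```bash
python3 -m handwheel '-0.0003 0 0 0 0 -0.075; 0 0 0 0 0 -0.075; 0 0 0 0 0 -0.07; 0 0 0 0 0 0'; python3 st.py;  python3 - <<'E'
from h import *
s=snap('wrist','w3.png')
E
```

```text
time: 4.25
tcp_pos: [516.7, -66.4, 139.7]
tool_rot: [[0.837, 0.546, 0.036], [-0.03, -0.02, 0.999], [0.546, -0.838, -0.0]]
wrist_force: [-11.6, -1.0, 6.7]
gripper_width: 22.7
t 4.25 tcp [516.704 -66.419 139.655] F [-11.602  -0.953   6.733] M [-0.022  0.907  0.019] w 22.72929457623718
q [-0.417 -0.186  2.354  0.462  0.473 -0.741]
grasp err (axis-G) in tool axes mm [-0.047  4.557  2.11 ]
phi deg 33.10991111023984 tool z dot rack y 0.9999908043552119 zvec rack [-0.004  1.    -0.   ]
```

View pics/w3.png

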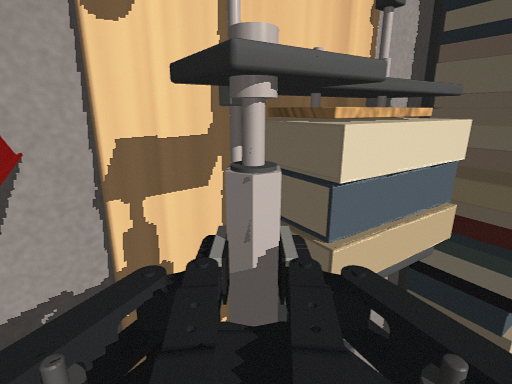

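It's gripped with the ridge centred at (254,200), and the sleeve is now at about 33°. I'll release and swing back 60°.

```bash
python3 -m handwheel '0 0 0 0 0 0; 0 0 0 0 0 0; 0 0 0 0 0 0; 0 0 0 0 0 0' 0.06; python3 st.py
python3 -m handwheel '0 0 0 0 0 0.13; 0 0 0 0 0 0.13; 0 0 0 0 0 0.13; 0 0 0 0 0 0.13; 0 0 0 0 0 0.13; 0 0 0 0 0 0.13; 0 0 0 0 0 0.13; 0 0 0 0 0 0.13'; python3 -m handwheel '0 0 0 0 0 0; 0 0 0 0 0 0';python3 st.py
```

```text
time: 4.7
tcp_pos: [517.8, -66.5, 138.7]
tool_rot: [[0.838, 0.545, 0.037], [-0.031, -0.02, 0.999], [0.545, -0.838, -0.0]]
wrist_force: [-0.5, 0.1, 0.8]
gripper_width: 60.2
t 4.7 tcp [517.841 -66.522 138.673] F [-0.512  0.121  0.817] M [ 0.018  0.243 -0.009] w 60.18133971553675
q [-0.416 -0.181  2.351  0.461  0.471 -0.739]
grasp err (axis-G) in tool axes mm [-0.468  3.112  2.171]
phi deg 33.0328327114098 tool z dot rack y 0.9999927966850869 zvec rack [-0.004  1.    -0.   ]
time: 5.5
tcp_pos: [518.4, -66.5, 138.7]
tool_rot: [[0.892, -0.451, 0.037], [-0.033, 0.016, 0.999], [-0.451, -0.892, -0.0]]
wrist_force: [0.6, -0.0, 0.3]
gripper_width: 59.8
time: 5.7
tcp_pos: [517.6, -66.3, 137.4]
tool_rot: [[0.894, -0.447, 0.037], [-0.033, 0.017, 0.999], [-0.447, -0.894, 0.001]]
wrist_force: [-0.0, 0.7, 0.2]
gripper_width: 59.7
t 5.7 tcp [517.602 -66.302 137.403] F [-0.016  0.745  0.207] M [ 0.009 -0.192 -0.019] w 59.70345495782677
q [-0.274  0.319  1.794 -0.105  1.481 -0.204]
grasp err (axis-G) in tool axes mm [-2.212  3.203  1.962]
phi deg -26.55914057130108 tool z dot rack y 0.9999920533135653 zvec rack [-0.004  1.     0.001]
```

```bash
python3 -m handwheel '-0.002 0.004 0 0 0 0.006; 0 0 0 0 0 0'; python3 st.py; python3 -m handwheel '0 0 0 0 0 0; 0 0 0 0 0 0; 0 0 0 0 0 0; 0 0 0 0 0 0' 0.0; python3 st.py
```

```text
time: 5.9
tcp_pos: [512.9, -66.2, 135.7]
tool_rot: [[0.891, -0.452, 0.037], [-0.033, 0.017, 0.999], [-0.453, -0.892, 0.0]]
wrist_force: [0.1, -0.0, 0.2]
gripper_width: 59.9
t 5.9 tcp [512.898 -66.168 135.689] F [ 0.149 -0.038  0.211] M [-0.007 -0.234  0.01 ] w 59.926507793007595
q [-0.275  0.315  1.804 -0.107  1.481 -0.204]
grasp err (axis-G) in tool axes mm [ 1.197 -0.441  2.001]
phi deg -26.90886686224591 tool z dot rack y 0.9999940656515929 zvec rack [-0.003  1.     0.   ]
time: 6.3
tcp_pos: [514.4, -66.4, 136.1]
tool_rot: [[0.892, -0.451, 0.037], [-0.033, 0.017, 0.999], [-0.451, -0.892, -0.0]]
wrist_force: [2.0, -0.1, 1.0]
gripper_width: 22.7
t 6.3 tcp [514.428 -66.424 136.12 ] F [ 2.023 -0.072  0.973] M [ 0.014 -0.418 -0.016] w 22.723117571845815
q [-0.275  0.317  1.801 -0.107  1.481 -0.204]
grasp err (axis-G) in tool axes mm [0.026 0.638 2.199]
phi deg -26.82694661813536 tool z dot rack y 0.9999936207356305 zvec rack [-0.004  1.    -0.   ]
```

```bash
python3 -m handwheel '0.0006 0 0 0 0 -0.131; 0.0006 0 0 0 0 -0.131; 0.0006 0 0 0 0 -0.131; 0.0006 0 0 0 0 -0.131'; python3 st.py; python3 -m handwheel '0.0006 0 0 0 0 -0.131; 0.0006 0 0 0 0 -0.131; 0.0006 0 0 0 0 -0.131; 0.0006 0 0 0 0 -0.131; 0 0 0 0 0 0; 0 0 0 0 0 0'; python3 st.py;  python3 - <<'E'
from h import *
s=snap('wrist','w4.png');s=snap('top','t4.png')
g=s['img'][105:225,210:355];cv2.imwrite('pics/t4c.png',cv2.cvtColor(cv2.resize(g,None,fx=5,fy=5,interpolation=cv2.INTER_CUBIC),cv2.COLOR_RGB2BGR))
E
```

```text
time: 6.7
tcp_pos: [516.7, -66.5, 135.7]
tool_rot: [[0.998, 0.06, 0.037], [-0.037, -0.003, 0.999], [0.06, -0.998, -0.001]]
wrist_force: [2.5, 1.6, -4.6]
gripper_width: 22.9
t 6.7 tcp [516.662 -66.496 135.669] F [ 2.491  1.582 -4.641] M [ 0.286 -0.26   0.085] w 22.893997664742244
q [-0.331  0.037  2.074  0.02   0.972 -0.305]
grasp err (axis-G) in tool axes mm [0.017 0.661 2.186]
phi deg 3.4398376137101336 tool z dot rack y 0.9999933596989922 zvec rack [-0.004  1.    -0.001]
time: 7.3
tcp_pos: [518.9, -66.6, 136.4]
tool_rot: [[0.836, 0.548, 0.038], [-0.031, -0.021, 0.999], [0.548, -0.836, -0.0]]
wrist_force: [1.4, 0.0, 0.3]
gripper_width: 22.9
t 7.3 tcp [518.855 -66.588 136.358] F [1.399 0.026 0.334] M [ 0.114 -0.065  0.038] w 22.898855652060146
q [-0.415 -0.174  2.352  0.471  0.461 -0.749]
grasp err (axis-G) in tool axes mm [-0.043  0.616  2.197]
phi deg 33.25231734100985 tool z dot rack y 0.9999956156433085 zvec rack [-0.003  1.    -0.   ]
```

View pics/w4.png

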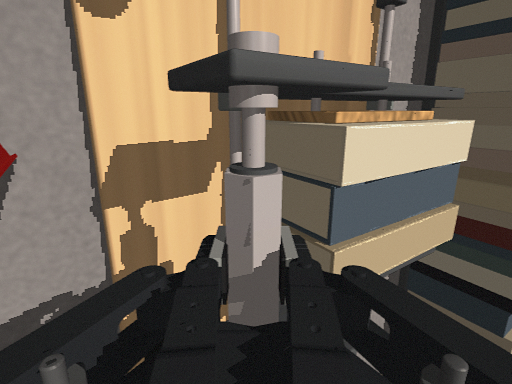

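View pics/t4c.png

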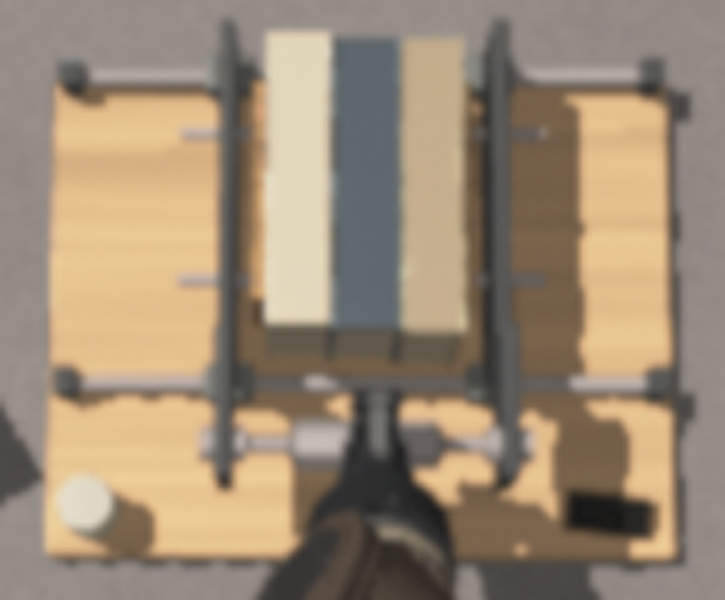

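Both bookends have drawn in and the books are unmoved (plates now at columns 228 and 499 in the top crop). The sleeve is at about 93°, close to pad contact. Next is another regrasp.

```bash
python3 -m handwheel '0 0 0 0 0 0; 0 0 0 0 0 0; 0 0 0 0 0 0; 0 0 0 0 0 0' 0.06
python3 -m handwheel '-0.0006 0 0 0 0 0.131; -0.0006 0 0 0 0 0.131; -0.0006 0 0 0 0 0.131; -0.0006 0 0 0 0 0.131; -0.0006 0 0 0 0 0.131; -0.0006 0 0 0 0 0.131; -0.0006 0 0 0 0 0.131; -0.0006 0 0 0 0 0.131'; python3 -m handwheel '0 0 0 0 0 0; 0 0 0 0 0 0';python3 st.py
```

```text
time: 7.8
tcp_pos: [518.4, -66.4, 135.3]
tool_rot: [[0.837, 0.545, 0.037], [-0.031, -0.02, 0.999], [0.546, -0.838, 0.0]]
wrist_force: [0.3, 0.2, -0.4]
gripper_width: 59.9
time: 8.6
tcp_pos: [514.6, -66.5, 135.4]
tool_rot: [[0.889, -0.456, 0.037], [-0.033, 0.016, 0.999], [-0.457, -0.89, -0.0]]
wrist_force: [-0.1, 0.5, -0.1]
gripper_width: 60.3
time: 8.8
tcp_pos: [513.9, -66.2, 134.1]
tool_rot: [[0.891, -0.452, 0.037], [-0.033, 0.017, 0.999], [-0.453, -0.892, 0.0]]
wrist_force: [-1.2, 0.6, 0.1]
gripper_width: 60.3
t 8.8 tcp [513.897 -66.221 134.101] F [-1.19   0.636  0.065] M [-0.005 -0.188 -0.008] w 60.250911131225266
q [-0.275  0.319  1.802 -0.107  1.479 -0.204]
grasp err (axis-G) in tool axes mm [-0.413 -1.405  2.018]
phi deg -26.9118804772814 tool z dot rack y 0.9999922596496753 zvec rack [-0.004  1.     0.   ]
```

```bash
python3 -m handwheel '0 -0.001 0 0 0 0; 0 0 0 0 0 0; 0 0 0 0 0 0; 0 0 0 0 0 0; 0 0 0 0 0 0' 0.0; python3 st.py; python3 -m handwheel '0.0006 0 0 0 0 -0.131; 0.0006 0 0 0 0 -0.131; 0.0006 0 0 0 0 -0.131; 0.0006 0 0 0 0 -0.131'; python3 st.py;
```

```text
time: 9.3
tcp_pos: [514.8, -66.4, 136.7]
tool_rot: [[0.892, -0.451, 0.037], [-0.033, 0.017, 0.999], [-0.451, -0.892, -0.0]]
wrist_force: [0.6, 0.1, 1.7]
gripper_width: 22.9
t 9.3 tcp [514.766 -66.411 136.728] F [0.644 0.142 1.699] M [ 0.052 -0.321  0.014] w 22.881633946289224
q [-0.275  0.317  1.8   -0.107  1.483 -0.203]
grasp err (axis-G) in tool axes mm [-0.001  1.333  2.173]
phi deg -26.834637737490002 tool z dot rack y 0.9999935964300914 zvec rack [-0.004  1.    -0.   ]
time: 9.7
tcp_pos: [516.6, -66.5, 136.3]
tool_rot: [[0.998, 0.058, 0.037], [-0.037, -0.003, 0.999], [0.058, -0.998, -0.0]]
wrist_force: [0.2, 1.1, -0.1]
gripper_width: 22.6
t 9.7 tcp [516.631 -66.473 136.304] F [ 0.165  1.089 -0.083] M [ 0.273  0.144 -0.027] w 22.57977271104851
q [-0.33   0.037  2.073  0.02   0.975 -0.304]
grasp err (axis-G) in tool axes mm [0.005 1.297 2.165]
phi deg 3.345159545184131 tool z dot rack y 0.9999927355298903 zvec rack [-0.004  1.    -0.   ]
```

```bash
python3 -m handwheel '0.0006 0 0 0 0 -0.131; 0.0006 0 0 0 0 -0.131; 0.0006 0 0 0 0 -0.131; 0.0006 0 0 0 0 -0.131; 0 0 0 0 0 0; 0 0 0 0 0 0'; python3 st.py;  python3 - <<'E'
from h import *
s=snap('side','s5.png')
g=s['img'][170:300,215:350];cv2.imwrite('pics/s5c.png',cv2.cvtColor(cv2.resize(g,None,fx=4.5,fy=4.5,interpolation=cv2.INTER_CUBIC),cv2.COLOR_RGB2BGR))
s=snap('wrist','w5.png');s=snap('top','t5.png')
g=s['img'][105:225,210:355];cv2.imwrite('pics/t5c.png',cv2.cvtColor(cv2.resize(g,None,fx=5,fy=5,interpolation=cv2.INTER_CUBIC),cv2.COLOR_RGB2BGR))
E
```

```text
time: 10.3
tcp_pos: [518.6, -66.5, 136.8]
tool_rot: [[0.837, 0.546, 0.036], [-0.03, -0.02, 0.999], [0.546, -0.838, -0.0]]
wrist_force: [-13.6, -0.3, 12.1]
gripper_width: 22.8
t 10.3 tcp [518.566 -66.507 136.83 ] F [-13.626  -0.323  12.086] M [-0.071  0.902 -0.132] w 22.824710197380444
q [-0.415 -0.175  2.351  0.468  0.465 -0.746]
grasp err (axis-G) in tool axes mm [-0.064  1.173  2.13 ]
phi deg 33.11500002978389 tool z dot rack y 0.9999896304883349 zvec rack [-0.005  1.    -0.   ]
```

View pics/w5.png

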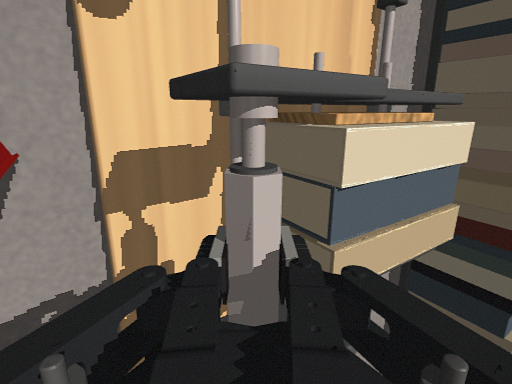

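View pics/t5c.png

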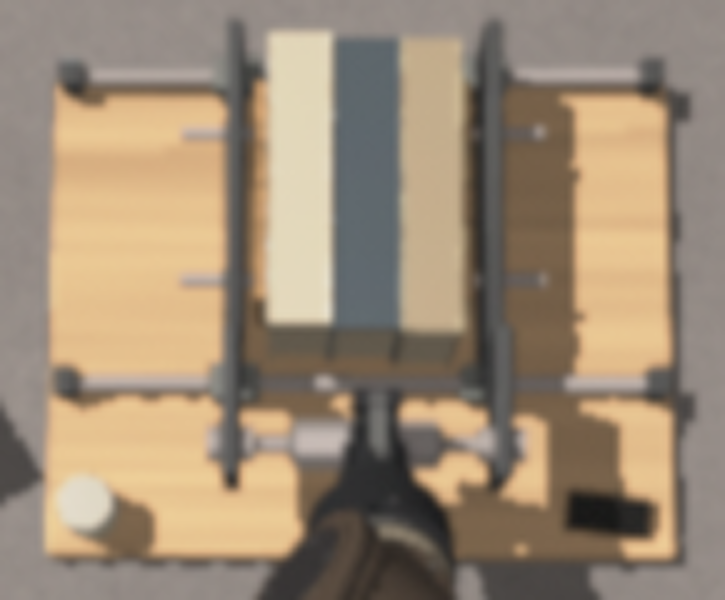

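View pics/s5c.png

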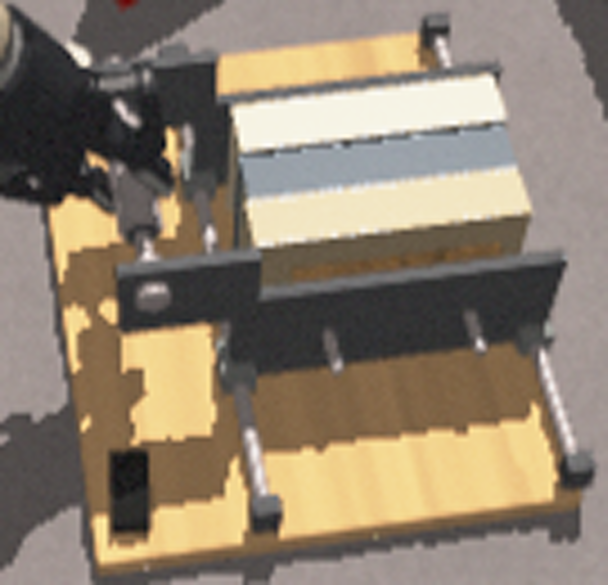

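The pads are engaged: the left pin tips have stayed at column 182 while the plate moved from 228 to 236. The books are upright and the sleeve is at about 153°. One last regrasp for about 20° more.

```bash
python3 -m handwheel '0 0 0 0 0 0; 0 0 0 0 0 0; 0 0 0 0 0 0; 0 0 0 0 0 0' 0.06
python3 -m handwheel '-0.0006 0 0 0 0 0.131; -0.0006 0 0 0 0 0.131; -0.0006 0 0 0 0 0.131; -0.0006 0 0 0 0 0.131; -0.0006 0 0 0 0 0.131; -0.0006 0 0 0 0 0.131; -0.0006 0 0 0 0 0.131; -0.0006 0 0 0 0 0.131'; python3 -m handwheel '0 0 0 0 0 0; 0 0 0 0 0 0';python3 st.py; python3 - <<'E'
from h import *
s=snap('wrist','w6.png')
E
```

```text
time: 10.85
tcp_pos: [518.9, -66.4, 135.5]
tool_rot: [[0.837, 0.545, 0.037], [-0.031, -0.02, 0.999], [0.546, -0.838, 0.0]]
wrist_force: [-0.2, -0.3, 1.2]
gripper_width: 60.0
time: 11.65
tcp_pos: [515.1, -66.5, 135.6]
tool_rot: [[0.889, -0.457, 0.037], [-0.033, 0.016, 0.999], [-0.457, -0.89, -0.001]]
wrist_force: [0.1, 0.0, 0.5]
gripper_width: 59.9
time: 11.85
tcp_pos: [514.4, -66.2, 134.3]
tool_rot: [[0.891, -0.452, 0.037], [-0.033, 0.017, 0.999], [-0.453, -0.892, 0.0]]
wrist_force: [-1.0, 0.4, 0.3]
gripper_width: 59.9
t 11.85 tcp [514.391 -66.206 134.298] F [-1.005  0.423  0.281] M [-0.027 -0.253  0.022] w 59.94310142191894
q [-0.275  0.32   1.801 -0.107  1.48  -0.204]
grasp err (axis-G) in tool axes mm [-0.765 -1.006  1.984]
phi deg -26.923814491884535 tool z dot rack y 0.9999920038614967 zvec rack [-0.004  1.     0.   ]
```

View pics/w6.png

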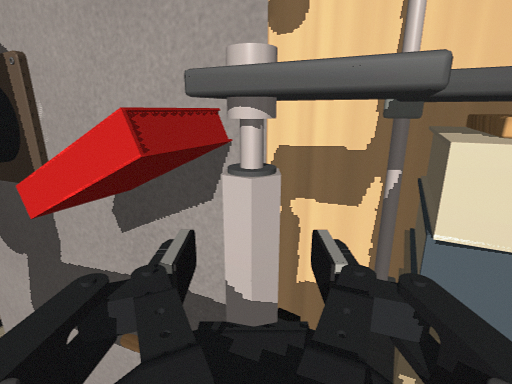

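The sleeve kept its angle, with the ridge centred at about column 252. I'll grip and turn the last 20°.

```bash
python3 -m handwheel '-0.0007 -0.001 0 0 0 0; 0 0 0 0 0 0; 0 0 0 0 0 0; 0 0 0 0 0 0; 0 0 0 0 0 0' 0.0; python3 st.py; python3 -m handwheel '0.0005 0 0 0 0 -0.113; 0.0005 0 0 0 0 -0.113; 0.0005 0 0 0 0 -0.113; 0 0 0 0 0 0; 0 0 0 0 0 0'; python3 st.py;python3 -m handwheel '0 0 0 0 0 0; 0 0 0 0 0 0; 0 0 0 0 0 0; 0 0 0 0 0 0' 0.06;python3 st.py
```

```text
time: 12.4
tcp_pos: [515.0, -66.4, 137.2]
tool_rot: [[0.892, -0.45, 0.037], [-0.033, 0.016, 0.999], [-0.451, -0.893, -0.0]]
wrist_force: [3.0, 0.1, 1.7]
gripper_width: 23.0
t 12.4 tcp [515.009 -66.438 137.246] F [3.031 0.113 1.651] M [ 0.005 -0.572  0.009] w 23.00535177371366
q [-0.275  0.316  1.799 -0.107  1.483 -0.204]
grasp err (axis-G) in tool axes mm [0.019 1.905 2.192]
phi deg -26.778811531146417 tool z dot rack y 0.9999933675264547 zvec rack [-0.004  1.    -0.   ]
time: 12.9
tcp_pos: [516.0, -66.5, 136.9]
tool_rot: [[0.991, -0.13, 0.037], [-0.037, 0.005, 0.999], [-0.13, -0.992, -0.0]]
wrist_force: [2.6, 0.0, 2.7]
gripper_width: 23.0
t 12.9 tcp [516.006 -66.485 136.895] F [2.618 0.014 2.704] M [ 0.138 -0.409 -0.003] w 23.026684004307413
q [-0.307  0.134  1.971 -0.038  1.162 -0.253]
grasp err (axis-G) in tool axes mm [0.006 1.867 2.201]
phi deg -7.453906569920988 tool z dot rack y 0.9999944317409326 zvec rack [-0.003  1.    -0.   ]
time: 13.3
tcp_pos: [515.4, -66.4, 135.5]
tool_rot: [[0.991, -0.132, 0.037], [-0.037, 0.005, 0.999], [-0.133, -0.991, 0.0]]
wrist_force: [-0.1, 0.4, -1.0]
gripper_width: 59.9
t 13.3 tcp [515.381 -66.351 135.477] F [-0.112  0.412 -0.963] M [-0.027 -0.09   0.006] w 59.86722074988754
q [-0.307  0.136  1.972 -0.038  1.162 -0.253]
grasp err (axis-G) in tool axes mm [0.434 0.379 2.091]
phi deg -7.615911490048123 tool z dot rack y 0.99999276910328 zvec rack [-0.004  1.     0.   ]
```

```bash
python3 -m handwheel '0 -0.03 0 0 0 0; 0 -0.045 0 0 0 0; 0 -0.045 0 0 0 0; 0 -0.03 0 0 0 0; 0.03 0 -0.03 0 0 0; 0.04 0 -0.03 0 0 0; 0 0 0 0 0 0; 0 0 0 0 0 0'; python3 st.py|head -1; python3 - <<'E'
from h import *
s=snap('wrist','w7.png');print(s['xyz'])
s=snap('top','t7.png')
g=s['img'][105:225,210:355];cv2.imwrite('pics/t7c.png',cv2.cvtColor(cv2.resize(g,None,fx=5,fy=5,interpolation=cv2.INTER_CUBIC),cv2.COLOR_RGB2BGR))
s=snap('side','s7.png')
g=s['img'][170:300,215:350];cv2.imwrite('pics/s7c.png',cv2.cvtColor(cv2.resize(g,None,fx=4.5,fy=4.5,interpolation=cv2.INTER_CUBIC),cv2.COLOR_RGB2BGR))
E
```

```text
time: 14.1
tcp_pos: [602.3, -130.2, 273.6]
tool_rot: [[0.99, -0.134, 0.038], [-0.038, 0.006, 0.999], [-0.135, -0.991, 0.001]]
wrist_force: [-0.9, 0.5, 1.2]
gripper_width: 60.2
t 14.1 tcp [ 602.332 -130.184  273.614] F [-0.932  0.535  1.228] M [ 0.034 -0.047 -0.01 ] w 60.185021288631994
[621.08503569 -61.79188602 401.14698464]
```

View pics/w7.png

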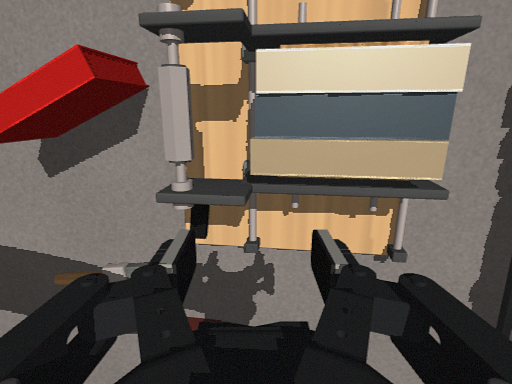

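View pics/t7c.png

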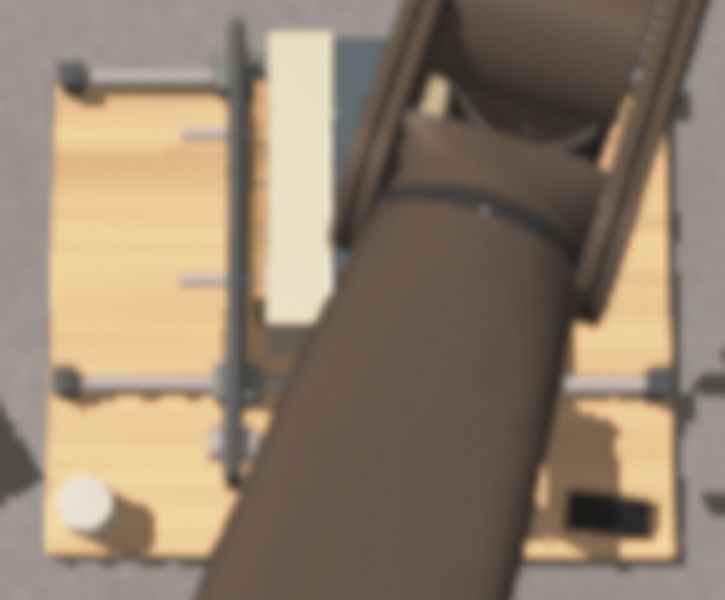

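View pics/s7c.png

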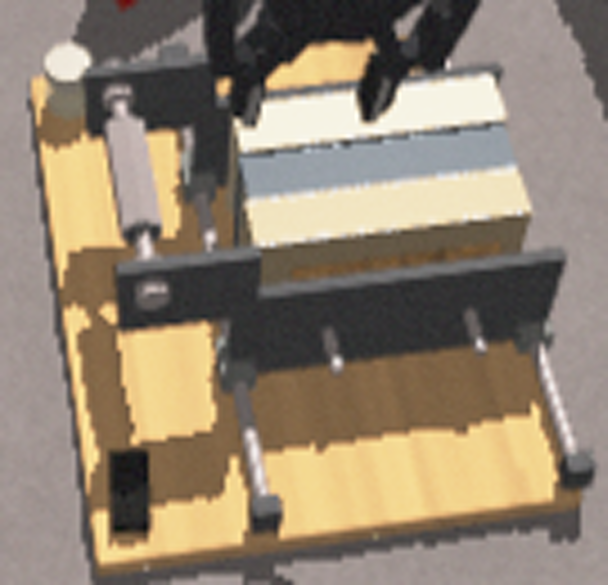

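Wrist view: the sleeve at (175,115) is free and the books are upright and closed up. I'll move clear to measure pin protrusion on both sides.

```bash
python3 -m handwheel '-0.03 -0.04 0 0 0 -0.13; -0.04 -0.02 0.04 0 0 0; -0.03 0 0.049 0 0 0; 0 0 0.049 0 0 0; 0 0 0.049 0 0 0; 0 0 0.049 0 0 0; 0 0 0.049 0 0 0; 0 0 0 0 0 0' ; python3 -m handwheel '0 0 0.049 0 0 0; 0 0 0.049 0 0 0;0 0 0.03 0 0 0; 0 0 0 0 0 0'; python3 - <<'E'
from h import *
s=snap('top','t8.png')
g=s['img'][105:225,210:355];cv2.imwrite('pics/t8c.png',cv2.cvtColor(cv2.resize(g,None,fx=5,fy=5,interpolation=cv2.INTER_CUBIC),cv2.COLOR_RGB2BGR))
s=snap('side','s8.png')
g=s['img'][170:300,215:350];cv2.imwrite('pics/s8c.png',cv2.cvtColor(cv2.resize(g,None,fx=4.5,fy=4.5,interpolation=cv2.INTER_CUBIC),cv2.COLOR_RGB2BGR))
E
```

```text
time: 15.05
tcp_pos: [526.7, 150.8, 337.2]
tool_rot: [[1.0, 0.001, 0.029], [-0.029, 0.002, 1.0], [0.001, -1.0, 0.002]]
wrist_force: [-0.6, -1.6, 1.0]
gripper_width: 60.3
time: 15.45
tcp_pos: [532.0, 276.0, 336.7]
tool_rot: [[0.999, -0.0, 0.032], [-0.032, 0.001, 0.999], [-0.0, -1.0, 0.001]]
wrist_force: [-0.3, -0.7, 0.7]
gripper_width: 59.9
```

View pics/t8c.png

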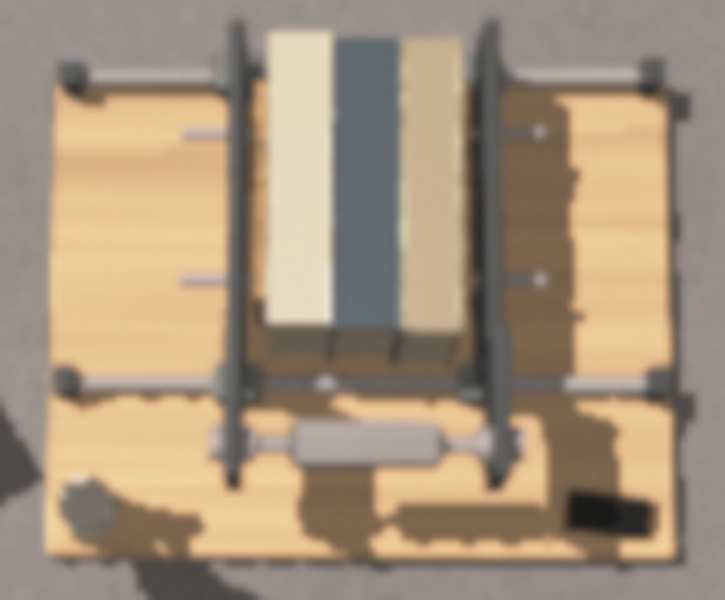

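View pics/s8c.png

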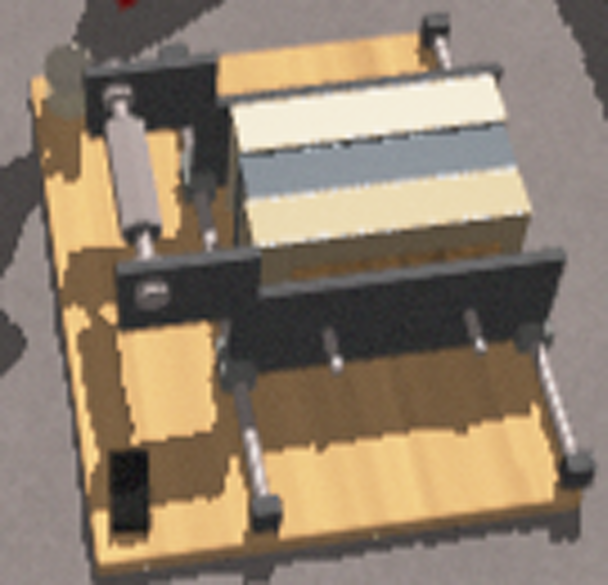

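```bash
python3 - <<'E'
from h import *
np.set_printoptions(precision=1,suppress=True,linewidth=200)
for f in('top0','t8'):
    s=load(f);im=s['img'].astype(int).mean(2)
    for v in(131,160,161):
        print(f,v,'L',im[v,240:258],'R',im[v,308:324])
yaw=np.deg2rad(-2.33);Rr=np.array([[np.cos(yaw),-np.sin(yaw)],[np.sin(yaw),np.cos(yaw)]])
s=load('top0')
for u in(246,247,248,316,317,318,319): print(u,Rr.T@(onz(s,u,160.5,65)[:2]-[614.5,-68.4]))
i=[cv2.resize(load(f)['img'][125:168,235:330],None,fx=8,fy=6.5,interpolation=cv2.INTER_NEAREST) for f in('top0','t8')]
cv2.imwrite('pics/cmp.png',cv2.cvtColor(np.vstack(i),cv2.COLOR_RGB2BGR))
E
```

```text
top0 131 L [182.7 182.  182.  181.3 174.7 167.  165.7 165.  165.3 165.3 158.3 133.3 106.   90.   78.7  73.3  81.7  87.7] R [70.7 60.3 70.7 82.  81.  75.  79.7 86.  86.3 87.  87.  86.3 86.  87.3 87.3 87.7]
top0 160 L [179.  180.  178.7 176.7 172.  169.3 169.  168.3 168.3 168.7 160.3 130.   98.3  81.   69.   69.3  81.7  90.7] R [79.  64.7 64.  76.7 81.3 82.  85.7 87.3 88.  87.7 87.3 87.7 85.7 87.  86.3 86.3]
top0 161 L [179.  178.7 178.3 173.  162.3 155.7 154.  154.3 154.  153.7 147.7 121.3  96.   81.   68.3  70.3  81.7  90. ] R [80.3 65.7 64.  76.3 81.3 81.  84.3 87.7 87.3 88.  87.7 87.  86.7 86.3 86.  86.7]
t8 131 L [197.  197.3 197.  197.  197.  195.3 189.7 183.7 181.7 181.  181.7 181.7 181.7 180.7 172.7 141.3 110.   92.7] R [ 92.7  90.   91.7  94.3  96.   95.   95.3  96.  111.3 139.3 135.  112.3  98.3  96.   97.3 120. ]
t8 160 L [193.7 193.7 193.7 193.3 193.  191.7 188.3 185.7 184.7 184.7 185.  185.  184.3 184.  175.3 139.7 106.   91. ] R [ 90.   89.3  87.3  91.7  96.   96.3  97.   97.7 111.3 142.  143.3 118.7  99.   95.3  94.3  96.7]
t8 161 L [193.7 193.  193.3 192.7 192.  187.7 177.7 171.  169.7 169.7 169.3 169.7 169.  169.  160.7 132.  103.3  89.7] R [ 90.   88.7  87.3  92.   95.7  96.3  96.3  97.3 110.7 138.7 140.3 117.   99.   95.   95.   96.7]
246 [ 10.8 107.2]
247 [ 10.9 104.2]
248 [ 10.9 101.2]
316 [  12.1 -100.2]
317 [  12.1 -103.2]
318 [  12.1 -106.1]
319 [  12.1 -109.1]
```

View pics/cmp.png

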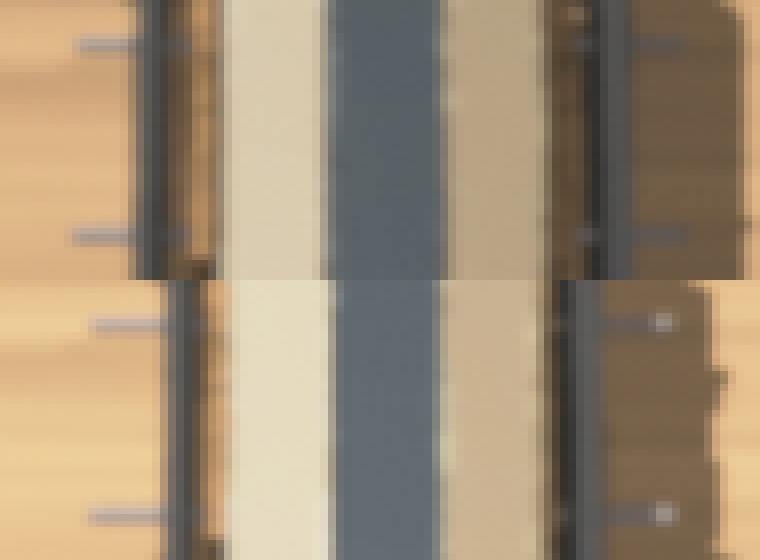

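```bash
python3 - <<'E'
from h import *
np.set_printoptions(precision=1,suppress=True,linewidth=200)
s=load('w7')
a=cv2.resize(s['img'][0:30,230:480],None,fx=3,fy=6,interpolation=cv2.INTER_NEAREST)
b=cv2.resize(s['img'][170:225,230:480],None,fx=3,fy=6,interpolation=cv2.INTER_NEAREST)
cv2.imwrite('pics/w7c.png',cv2.cvtColor(np.vstack([a,b]),cv2.COLOR_RGB2BGR))
E
```

```text
(no output)
```

View pics/w7c.png

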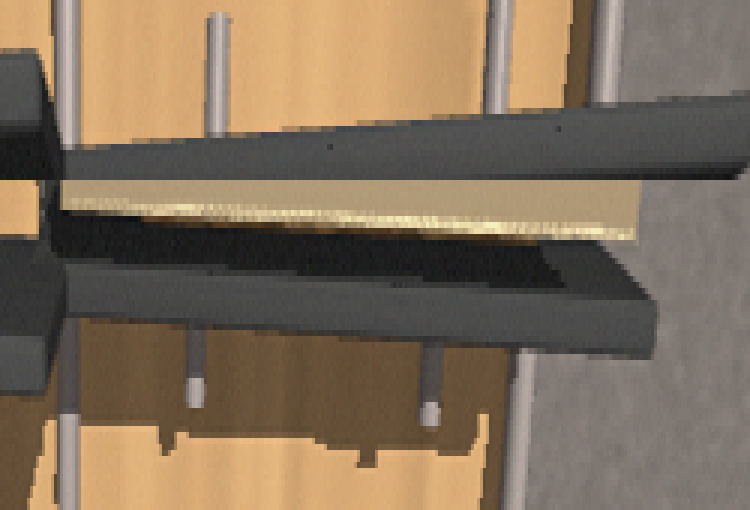

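```bash
python3 - <<'E'
from h import *
np.set_printoptions(precision=1,suppress=True,linewidth=200)
s=load('w7')
yaw=np.deg2rad(-2.33);Rr=np.array([[np.cos(yaw),-np.sin(yaw)],[np.sin(yaw),np.cos(yaw)]])
f=lambda u,v,z:Rr.T@(onz(s,u,v,z)[:2]-[616.4,-68.4])
for z in (61,65,69): print('z',z,'L',f(302.5,2.2,z),'R',f(295.5,207.5,z),f(373.5,211,z))
# book edges at top: book0 outer edge/ book2 outer edge rough; plate top outer edges near same columns
for z in(108,110,112): print('plate',z,'Lout',f(302.5,22.5,z),'R out',f(295.5,193.5,z))
for z in(108,110,112): print('plate',z,'Rin',f(295.5,170+10/6*8.9,z), f(295.5,184.7,z))
E
```

```text
z 61 L [  8.7 111.8] R [  11.  -108.9] [ 102.3 -108.7]
z 65 L [  8.7 110.6] R [  10.9 -107.5] [ 101.1 -107.4]
z 69 L [  8.6 109.4] R [  10.8 -106.1] [ 100. -106.]
plate 108 Lout [ 8.9 81.4] R out [  9.4 -77.5]
plate 110 Lout [ 8.9 80.9] R out [  9.4 -77. ]
plate 112 Lout [ 8.8 80.4] R out [  9.3 -76.4]
plate 108 Rin [  9.  -68.2] [  9.  -68.1]
plate 110 Rin [  9.  -67.7] [  9.  -67.6]
plate 112 Rin [  9.  -67.2] [  8.9 -67.1]
```

The bookend outer faces span about 158 mm, which matches the commanded sleeve angle of about 172.5°. Pin tips protrude about 28.5 mm (left) and 29.1 mm (right), so the pads are pressed about 4.5 and 5.1 mm of 10. Jar, eraser and books are unmoved, so I'm handing in.

```bash
python3 -c "
from workcell import r
print(r.finish_job())"
```

```text
the job is handed in; nothing more can be done
None
```

I turned the sleeve in four grasps from about 13° to about 172.5°, let it go and handed the job in at about 15.5 s with the arm clear.

**Pads:** the last wrist view puts the left pad about 4.5 mm in and the right about 5.1 mm of the 10 mm travel. I took the pin tips at the pins' top edge. Taking them at mid-height instead gives 5.7 mm and 6.5 mm. The coarser top view gave 5.4 mm and 6.2 mm. Every estimate is near half travel and well short of the stop.

**Bookends:** their outer faces are about 158 mm apart, which matches the sleeve angle.

**Books and other items:** the three books still stand upright, and the jar and eraser have not moved. I did not measure the mug, brush, tape, loose bookend or flat book afterwards, but the arm never went near them at their height.

**Forces:** the largest wrist force I read was about 18 N, well under the limit.

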